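Close the lunch jar over its food pot

TASK

Close the lunch jar: put its hollow cover over the food pot that stands in the jar's base, then turn the cover clockwise until it has dropped fully home, with its rim flush on the base all the way round, and let go. Feel for the notches and for the stop and do not force the cover, and leave the pot in the jar and the other things on the desk where they stand.

Things in the scene. Friction and masses are not known exactly. Their poses are not given: they have to be found in the camera images.
- jar: Base of the lunch jar: brushed steel round tub, 124 mm across, 60 mm high, on a black rubber suction foot 134 mm across that holds it fast to the desk. Origin on its axis at desk level, z up; its yaw always reads 0. A black plastic neck collar, 92 mm across (narrower in its top 6 mm), stands on it up to 94 mm above the desk.
- shoulder (a point): Centre of the base's flat steel shoulder, 60 mm above the desk, on the jar's axis. The cover is home when its rim sits on this shoulder all the way round.
- lugs (a point): On the jar's axis at the height of the lug tops, 82 mm above the desk. Three equal, evenly spaced lugs stick out of the collar to 107 mm across, 6 mm thick, each 72 degrees long, with 48 degree gaps between. The collar was screwed on until tight, so the lugs stand at any angle, which no pose reports: see them from above before the cover is on, or feel for the gaps.
- track (a point): On the jar's axis at ledge height, 68 mm above the desk. Cover tabs fall 14 mm through the gaps onto ledges (rim then 5 mm above the shoulder). Clockwise, each ledge runs 6 degrees under the next lug, then a 39 degree pocket is open down to the shoulder, then a stop wall. So 38 to 54 degrees of turn bring the tabs into the pockets, a hard stop at most 7 degrees later; anticlockwise is blocked. Free turning takes under 0.2 N m.
- pot: Food pot, the smaller closed shell: steel can 78 mm across with a steel lid (80 mm) and small black knob, 114 mm tall overall, loose in the jar's base with about 3 mm play all round. Origin at the centre of its underside, which rests 8 mm above the desk, so the knob's top is 122 mm above the desk.
- cover: The jar's hollow steel cover, a bell open below: 120 mm across outside, 112 mm inside, flat top 82 mm above its rim, ceiling 78 mm. Origin at the centre of its rim (lower edge), z up; it starts rim down on the desk, any yaw. It weighs 0.28 to 0.47 kg and falls into the gaps and pockets by its own weight if turned without being held up.
- grip (a point): Centre of the top of the cover's beech grip bar, 112 mm above the rim. The upright bar lies along the cover's x axis: 80 mm long, 16 mm thick (along y), 30 mm high from the flat top.
- tabs (a point): On the cover's axis, 3 mm above its rim, at the underside of its three inward tabs: 6 mm thick, 32 degrees wide each, reaching in to 97 mm across, centred at 0, 120 and 240 degrees from the cover's x axis. While they lie on the lugs the rim is 19 mm above the shoulder.
- bowl: White ceramic bowl, 124 mm across, 55 mm high, origin under its centre. Leave alone.
- tumbler: Glass tumbler, 72 mm across, 105 mm high, origin under its centre. Leave alone.
- stapler: Red plastic stapler, 142 mm long (x), 36 mm wide, 60 mm high, origin under its centre. Leave alone.
- shaker: Glass salt shaker with a steel cap, 43 mm across, 70 mm high, origin under its centre. Leave alone.
- spoon: Steel spoon, 180 mm long (x), lying flat, origin under its middle. Leave alone.
- phone: Black phone lying flat, 74 x 156 x 9 mm, origin under its centre. Leave alone.
- pencup: Dark steel pen cup with pens, 74 mm across, about 150 mm high with the pens, origin under its centre. Leave alone.
Not all that is in view belongs to the job. Leave any orange or yellow look-alike of the pot alone. Leave any orange look-alike of the cover alone.

How it is judged (in metres and radians):
At the end, for the whole second after the job is handed in: The cover is home on the jar around the pot: its rim within about 2 mm of the base's shoulder, on the jar's axis within 4 mm and level within 0.03 rad (reached only with all three tabs turned into their pockets under the lugs); the pot still stands in the base; the cover is let go and at rest (horizontal distance between cover and jar below 0.004 m and z of cover in the frame of jar between 0.057 and 0.0622 m and angle between cover's own z axis and vertical below 0.03 rad and horizontal distance between pot and jar below 0.008 m and z of pot in the frame of jar below 0.012 m and angle between pot's own z axis and vertical below 0.08 rad and linear speed of cover below 0.01 m/s); the robot touches nothing.
It fails at once if the cover was forced: pressed or twisted against the jar with more than 120 N (contact force between cover and jar above 120 N).
It fails at once if the pot was lifted out of the jar's base (z of pot in the frame of jar above 0.03 m).
It fails at once if another thing on the desk was disturbed (moved more than 25 mm) (distance of any of bowl, tumbler, stapler, shaker, spoon, phone, pencup from where it was at the start of the episode above 0.025 m).
It also fails if it takes over 54 s, if anything falls off the work surface, if the arm or the gripper's body presses on something with over 40 N, if the wrist force passes 120 N, or if a joint passes its speed limit or range.

ROBOT

A 7-joint arm with a two-finger parallel gripper is mounted at the origin on the work surface. World frame = base frame: x ahead of the robot, y to its left, z up, the work surface at z = 0. Lengths are in mm, angles in rad, forces in N, time in s.
With the tool pointing down it reaches from about 400 to 875 mm from the base axis. Payload 4.4 kg.
Tool frame: the origin (TCP) lies between the finger pads; the fingertips stand ctrl.tip_reach ahead of it and the grasp point (between the pads) lies 8 mm behind it (ctrl.tip_reach is the distance from the TCP to the fingertips, in mm); z points along the fingers, y is the direction in which the jaws open and shut (so a half turn about z gives the same grasp; the last joint's range is limited). The gripper opens to 85 mm and grips with 20 to 120 N. Pads are 22 mm wide; open, the fingers measure 114 mm over their backs; the gripper's body (76 mm by 85 mm) begins 54 mm behind the grasp point. The pads swing forward as they close: fully open they stand 13 mm farther back than shut.
Start: joints at [-1.179, 0.628, 0.038, 1.517, -0.027, 0.996, -0.02], TCP at [287.264, 583.093, 242.313] pointing down, gripper open.
Joint ranges: [-3.06, 3.06], [-0.37, 2.12], [-1.25, 1.32], [0.18, 2.47], [-1.1, 4.24], [0.23, 1.98], [-2.94, 2.94]. Speed limits (rad/s): [2.57, 2.57, 3.14, 3.14, 3.14, 3.14, 3.14].

INTERFACE

Orientations are given as [roll, pitch, yaw] about the fixed x, y, z axes, in that order (R = Rz(yaw) Ry(pitch) Rx(roll)).
In Python, from cell import status, viewer, order, ctrl gives the robot as it stands.
- The arm moves only by the tool play_rows, never from a script. Its argument "series" is a list of rows, each a list of 5 numbers: the shift along the tool's x, y, z in cm, then the turn about the tool's z in degrees, then the closure, from 0 (fully open) to 1 (shut). In form: [[x, y, z, yaw, gripper], ...]. A call has 1 to 8 rows; each row is the pose to reach, as a shift and turn from the pose commanded when the call began, along the tool's axes at that moment; what a row does not reach only later rows make up. A row lasts 1/10 s, in which the tool goes at most 50 mm and 8.59 degrees, less where a joint would pass 70% of its speed; a pose out of reach is approached as far as the arm can. A call with a gripper value outside its range is refused whole. The fingers move at their own pace and stop on an object; the grip force is fixed at half the most. Time passes only in rows, so rows that repeat a pose let the fingers close. It gives the time, the measured TCP pose, the force and the opening at its end, in the units of the state.
- status.read_state(): the state, without advancing time (a new reading comes with each control period).
- viewer.get_image(name): name is "side" or "top" or "wrist"; returns a dict with "img" (480x640x3 uint8, red, green, blue), "vfov" (degrees; the focal length in pixels is half the picture's height over the tangent of half this angle, whatever the lens; pixels are square), "cx", "cy" (the principal point, pixels), "rvec" (rotation vector, rad) and "tvec" (3), from world to camera coordinates, as OpenCV has them; the wrist camera has in their place "tool_from_camera" (4x4, takes a point from camera to tool coordinates, whose origin is the TCP and whose axes are the flange's). Camera axes: x right, y down, z forward; pixel columns grow to the right and rows downward; lengths in mm; the calibration is good to about 2 mm. The wrist camera is an equidistant fisheye: a pixel r from the principal point sees the ray r / f radians off the axis. A picture is of the moment at which its call begins: read the wrist's pose just before it. There is no depth.
- order.finish_job(): hands the job in, once; it reports no verdict.
The state is a dict: "clock": time; "qpos": joint angles; "qd": joint speeds; "tau": joint torques, N m; "eef_pos": TCP position; "tool_rot": TCP orientation; "force": force on the tool from outside, world axes, zero at the start; "torque": the same for the moment, N m; "width": finger opening in mm.
Only numpy, scipy, OpenCV 4.12 (cv2) and the standard library are available. Lean on these libraries where they do the work, as an engineer would, in place of code of your own. Each camera call takes 0.05 s, during which the arm holds its last target. There are 200 camera calls.

## Working session

There is one attempt and no reset: what is moved stays moved. The work goes in short steps, Python scripts to look and compute and a tool call to move; the robot and the scene stay as the last step left them, time stands still between calls to the robot, and variables do not carry over. Pictures are saved under pics/ and viewed, about 8 in all and at most 12, crops included, and the job is handed in when it is done.

Besides the shell and the picture viewer there is one more tool, called after ">>>" in YAML: its name, and indented under it one key for each argument. play_rows: Moves the arm, as the interface text tells. Its arguments: {"type":"object","properties":{"series":{"type":"array","items":{"type":"array","items":{"type":"number"}}}},"required":["series"]}

```bash
mkdir -p pics; ls
cat > h.py <<'E'
import numpy as np, cv2
from cell import status, viewer, order, ctrl
from scipy.spatial.transform import Rotation as R
def snap(n,f):
    d=viewer.get_image(n); cv2.imwrite(f'pics/{f}.png',d['img'][:,:,::-1]); return d
def foc(d): return 240/np.tan(np.radians(d['vfov'])/2)
def ray(d,u,v,st=None):
    f=foc(d); x=(u-d['cx']);y=(v-d['cy'])
    if 'rvec' in d:
        M=cv2.Rodrigues(np.array(d['rvec'],float))[0]; t=np.array(d['tvec'],float).ravel()
        return -M.T@t, M.T@np.array([x/f,y/f,1])
    r=np.hypot(x,y); a=r/f; k=np.sin(a)/r if r>0 else 0
    c=np.array([x*k,y*k,np.cos(a)])
    T=np.array(d['tool_from_camera']); W=R.from_euler('xyz',st['tool_rot']).as_matrix()
    return W@T[:3,3]+np.array(st['eef_pos']), W@T[:3,:3]@c
def onz(d,u,v,z,st=None):
    o,r=ray(d,u,v,st); return o+r*(z-o[2])/r[2]
E
python3 - <<'E'
from h import *
import pickle
s=status.read_state(); print(s, ctrl.tip_reach)
D={}
for n in('top','side','wrist'):
    D[n]=snap(n,n+'0')
    d=D[n]; print(n,{k:v for k,v in d.items() if k!='img'})
D['st']=s; pickle.dump(D,open('d0.pkl','wb'))
E
```

```text
pics
{'clock': 0.0, 'qpos': array([-1.17878676,  0.62931553,  0.03844387,  1.51840447, -0.02702565,
        0.99629441, -0.02002737]), 'qd': array([ 3.13853423e-04, -7.20896370e-04,  4.49488323e-05, -8.43809399e-04,
       -1.23180839e-03, -1.34181932e-03,  2.96230032e-03]), 'tau': array([-3.95568968e-04, -5.63413739e+01,  1.22616738e+00, -1.93442702e+01,
        1.10304466e-02,  1.07589603e-02,  1.28403877e-05]), 'eef_pos': array([286.9845673 , 582.52369911, 241.3972671 ]), 'tool_rot': array([-3.13968868e+00,  4.00372004e-06,  2.68373938e+00]), 'force': array([-0.57095884, -0.94456589, -0.45731027]), 'torque': array([-0.00715775, -0.02937517,  0.01672834]), 'width': 85.63399316002237} 11.0
top {'vfov': 52.09209775188457, 'cx': 320.22707216345833, 'cy': 247.55605702671215, 'rvec': array([ 2.17020059, -2.18496658,  0.06073008]), 'tvec': array([  22.22315595,  581.17754224, 1191.34669659])}
side {'vfov': 46.29166425188422, 'cx': 319.11642145069567, 'cy': 238.92723048016808, 'rvec': array([ 2.0937583 , -0.45355485,  0.27982372]), 'tvec': array([-505.17812723,  217.314832  ,  831.41058569])}
wrist {'vfov': 65.70646984690485, 'cx': 325.0225143921655, 'cy': 232.95226338311244, 'tool_from_camera': array([[-6.87322446e-04, -9.49913013e-01, -3.12513672e-01,
         8.01619344e+01],
       [ 9.99999205e-01, -3.22453824e-04, -1.21920687e-03,
        -1.52882763e-01],
       [ 1.05736924e-03, -3.12514262e-01,  9.49912479e-01,
        -1.32673353e+02],
       [ 0.00000000e+00,  0.00000000e+00,  0.00000000e+00,
         1.00000000e+00]])}
```

View pics/top0.png

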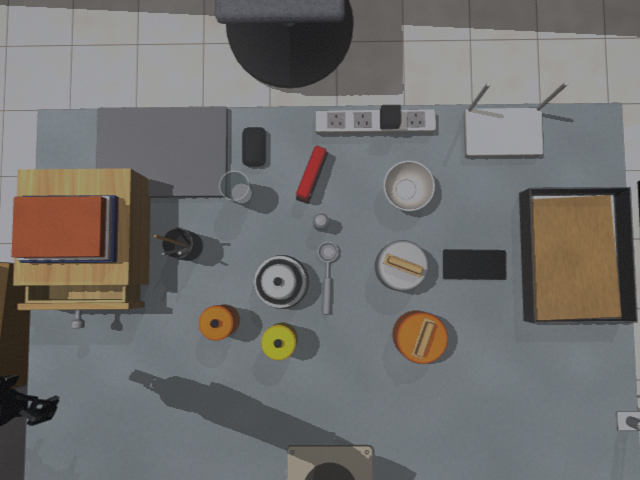

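View pics/side0.png

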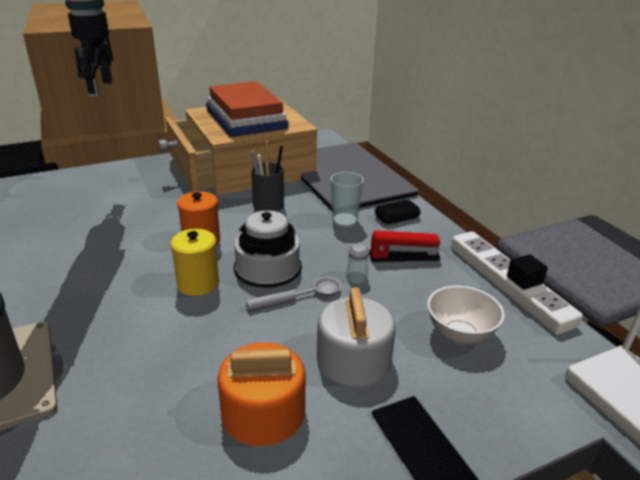

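Run:
```python
from h import *
import pickle
D=pickle.load(open('d0.pkl','rb')); d=D['top']; im=d['img']
hsv=cv2.cvtColor(im,cv2.COLOR_RGB2HSV)
c=np.zeros(im.shape[:2],np.uint8); c[245:290,375:432]=1
m=((hsv[...,1]>70)&(hsv[...,0]<30)&(c>0)).astype(np.uint8)
r=cv2.minAreaRect(cv2.findNonZero(m)); print('bar',r, m.sum())
p=onz(d,*r[0],112); print('grip',p)
b=cv2.boxPoints(r); P=[onz(d,*q,112) for q in b]; print(np.round(P,1))
for n,uv,z in(('coverctr',(403,266),82),('jar',(281,282),60),('knob',(278,282),122)): print(n,onz(d,*uv,z))
cv2.imwrite('pics/c1.png',np.hstack([cv2.resize(im[240:325,240:325],(400,400),interpolation=2),cv2.resize(im[225:310,360:445],(400,400),interpolation=2)])[:,:,::-1])
```

```text
bar ((403.2054748535156, 264.9520568847656), (39.20878601074219, 10.533703804016113), 20.556045532226562) 415
grip [ 533.81713572 -171.30766371  112.        ]
[[ 538.6 -125.6  112. ]
 [ 561.  -134.3  112. ]
 [ 529.1 -216.9  112. ]
 [ 506.8 -208.1  112. ]]
coverctr [ 532.42203199 -175.37568304   82.        ]
jar [497.02859121 111.5544355   60.        ]
knob [496.95773535 112.39974286 122.        ]
```

View pics/c1.png

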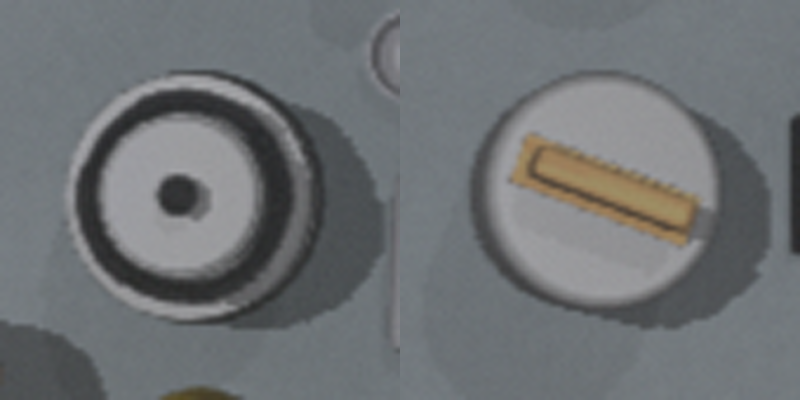

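>>> play_rows:
  series:
    - [-39.6, -32.9, 0, 85, 0]
    - [-39.6, -32.9, 0, 85, 0]
    - [-39.6, -32.9, 0, 85, 0]
    - [-39.6, -32.9, 0, 85, 0]
    - [-39.6, -32.9, 0, 85, 0]
    - [-39.6, -32.9, 0, 85, 0]
    - [-39.6, -32.9, 0, 85, 0]
    - [-39.6, -32.9, 0, 85, 0]

```text
clock: 0.95
eef_pos: [450.6, 216.0, 242.4]
tool_rot: [3.142, -0.0, 1.478]
force: [0.5, 1.4, -0.0]
width: 85.5
```

>>> play_rows:
  series:
    - [-10.0, 5.6, 0, 16, 0]
    - [-10.0, 5.6, 0, 16, 0]
    - [-10.0, 5.6, 0, 16, 0]
    - [-10.0, 5.6, 0, 16, 0]

```text
clock: 1.35
eef_pos: [498.2, 110.5, 242.3]
tool_rot: [3.141, 0.001, 1.2]
force: [0.1, 0.2, -1.4]
width: 85.5
```

Run:
```python
from h import *
import pickle
s=status.read_state(); d=snap('wrist','w1'); pickle.dump((s,d),open('w1.pkl','wb')); print(s['eef_pos'],s['tool_rot'],s['qpos'])
```

```text
[498.17121651 110.45795214 242.32976907] [3.14068978e+00 9.36100008e-04 1.19991849e+00] [-0.59900717  0.46480246  0.46955439  1.911246   -0.27696911  0.82893466
 -0.35435819]
```

View pics/w1.png

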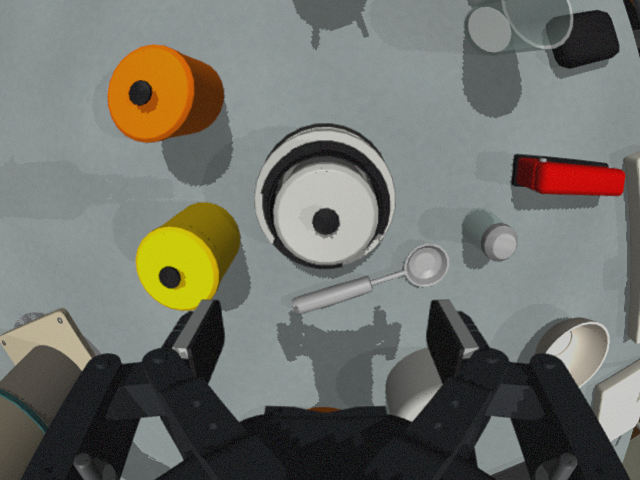

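>>> play_rows:
  series:
    - [-7.5, 0, 6, 0, 0]
    - [-7.5, 0, 6, 0, 0]
    - [-7.5, 0, 6, 0, 0]
    - [-7.5, 0, 6, 0, 0]

```text
clock: 1.8
eef_pos: [469.7, 44.8, 181.8]
tool_rot: [-3.139, -0.0, 1.206]
force: [0.3, -0.2, 0.9]
width: 85.1
```

```bash
cat >> h.py <<'E'
def proj(d,P,st):
    """world points (N,3) -> wrist pixels"""
    T=np.array(d['tool_from_camera']); W=R.from_euler('xyz',st['tool_rot']).as_matrix()
    t=(np.asarray(P,float)-st['eef_pos'])@W; c=(t-T[:3,3])@T[:3,:3]
    n=np.linalg.norm(c[...,:2],axis=-1); a=np.arctan2(n,c[...,2])*foc(d)/n
    return np.stack([d['cx']+c[...,0]*a,d['cy']+c[...,1]*a],-1)
def rect(d,st,ctr,z,half,n=400):
    """top-down map at height z: image up = +x, left = +y"""
    g=np.linspace(half,-half,n); X,Y=np.meshgrid(ctr[0]+g,ctr[1]+g,indexing='ij')
    p=proj(d,np.stack([X,Y,np.full_like(X,z)],-1),st).astype(np.float32)
    return cv2.remap(d['img'],p[...,0],p[...,1],cv2.INTER_LINEAR)
E
python3 - <<'E'
from h import *
import pickle
s=status.read_state(); d=snap('wrist','w2'); pickle.dump((s,d),open('w2.pkl','wb')); print(s['eef_pos'],s['tool_rot'])
c=(497,112)
cv2.imwrite('pics/r2.png',np.hstack([rect(d,s,c,60,80),rect(d,s,c,82,80)])[:,:,::-1])
E
```

```text
[469.65421955  44.84551282 181.78909457] [-3.13934720e+00 -2.51743834e-04  1.20617084e+00]
```

View pics/r2.png

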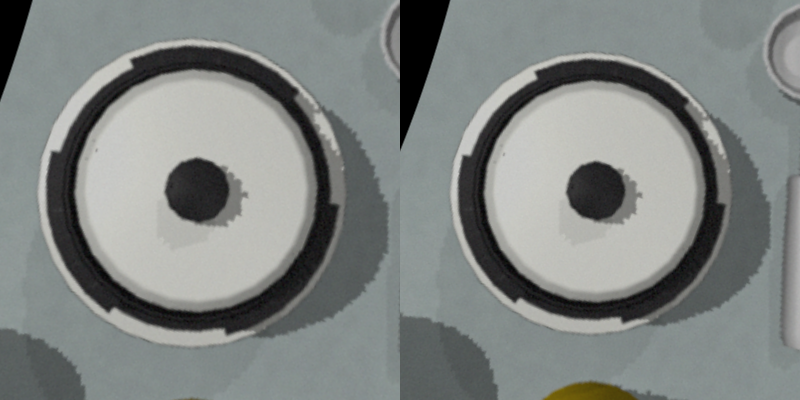

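Run:
```python
from h import *
import pickle
from scipy.optimize import least_squares
s,d=pickle.load(open('w2.pkl','rb'))
c=np.array([499.6,115.])
g=cv2.cvtColor(d['img'],cv2.COLOR_RGB2GRAY).astype(np.float32)
def samp(c,z,r,th):
    P=np.stack([c[0]+r*np.cos(th),c[1]+r*np.sin(th),0*th*r+z],-1); p=proj(d,P,s).astype(np.float32)
    return cv2.remap(g,p[...,0],p[...,1],cv2.INTER_LINEAR)
# tub edge at z=60 : gradient bright->desk on lit (left/up) side and lower side
th=np.radians(np.arange(0,360,2)); r=np.arange(56,68,.25)
S=samp(c,60,r[None,:],th[:,None]); k=S[:,4:]-S[:,:-4]; i=k.argmin(1); ok=k.min(1)<-30; re=r[i]+.5
X=c+np.stack([re*np.cos(th),re*np.sin(th)],-1); X=X[ok]
f=least_squares(lambda q:np.hypot(*(X-q[:2]).T)-q[2],[*c,62],loss='soft_l1'); print('tub',f.x,ok.sum(),np.std(f.fun))
# lug outer edge at z=82 : dark->bright (not shadow)
S=samp(c,82,(r-10)[None,:],th[:,None]); k=S[:,4:]-S[:,:-4]; i=k.argmax(1); re=r[i]-10+.5; ok=(k.max(1)>50)&(re>51)
X=c+np.stack([re*np.cos(th),re*np.sin(th)],-1); X=X[ok]
f2=least_squares(lambda q:np.hypot(*(X-q[:2]).T)-q[2],[*c,53.5],loss='soft_l1'); print('lug',f2.x,ok.sum(),np.std(f2.fun))
for cc in (f.x[:2],f2.x[:2]):
    t=np.arange(0,360,.5); v=np.mean([samp(cc,82,np.full(720,q),np.radians(t)) for q in(50,51,52)],0)
    dk=v<85; e=np.flatnonzero(dk!=np.roll(dk,1)); print([(t[j],int(dk[j])) for j in e])
    print(v[::20].astype(int))
# knob
```

```text
tub [499.79323461 115.20137381  61.4507931 ] 145 0.19798434029188078
lug [499.75515793 115.23702949  53.70337535] 107 0.2977506201194131
[(np.float64(25.5), 0), (np.float64(73.5), 1), (np.float64(146.0), 0), (np.float64(193.0), 1), (np.float64(266.0), 0), (np.float64(312.5), 1)]
[[ 37]
 [ 38]
 [ 39]
 [133]
 [130]
 [131]
 [134]
 [133]
 [ 46]
 [ 46]
 [ 45]
 [ 44]
 [ 37]
 [ 37]
 [ 37]
 [109]
 [109]
 [111]
 [118]
 [120]
 [ 34]
 [ 34]
 [ 35]
 [ 31]
 [ 27]
 [ 25]
 [ 23]
 [ 89]
 [ 91]
 [ 95]
 [119]
 [ 92]
 [ 31]
 [ 32]
 [ 33]
 [ 36]]
[(np.float64(25.5), 0), (np.float64(73.5), 1), (np.float64(145.5), 0), (np.float64(193.0), 1), (np.float64(266.0), 0), (np.float64(312.5), 1)]
[[ 37]
 [ 38]
 [ 38]
 [132]
 [129]
 [131]
 [134]
 [134]
 [ 46]
 [ 46]
 [ 45]
 [ 43]
 [ 37]
 [ 38]
 [ 37]
 [112]
 [112]
 [114]
 [120]
 [122]
 [ 34]
 [ 34]
 [ 34]
 [ 30]
 [ 28]
 [ 25]
 [ 23]
 [ 88]
 [ 91]
 [ 93]
 [117]
 [ 90]
 [ 31]
 [ 32]
 [ 33]
 [ 36]]<stdin>:21: DeprecationWarning: Conversion of an array with ndim > 0 to a scalar is deprecated, and will error in future. Ensure you extract a single element from your array before performing this operation. (Deprecated NumPy 1.25.)
```

>>> play_rows:
  series:
    - [-25.7, 13.4, -3, 0, 0]
    - [-25.7, 13.4, -3, 0, 0]
    - [-25.7, 13.4, -3, 0, 0]
    - [-25.7, 13.4, -3, 0, 0]
    - [-25.7, 13.4, -3, 0, 0]
    - [-25.7, 13.4, -3, 0, 0]
    - [-25.7, 13.4, -3, 0, 0]
    - [-25.7, 13.4, -3, 0, 0]

```text
clock: 2.65
eef_pos: [505.0, -243.7, 212.8]
tool_rot: [3.14, -0.001, 1.206]
force: [-0.6, 1.3, 0.3]
width: 85.5
```

Run:
```python
from h import *
import pickle
s=status.read_state(); d=snap('wrist','w3'); pickle.dump((s,d),open('w3.pkl','wb')); print(s['eef_pos'],s['tool_rot'])
c=(533,-173)
a=rect(d,s,c,82,80);b=rect(d,s,c,112,80)
cv2.imwrite('pics/r3.png',np.hstack([a,b])[:,:,::-1])
hsv=cv2.cvtColor(b,cv2.COLOR_RGB2HSV); m=((hsv[...,1]>70)&(hsv[...,0]<30)&(hsv[...,2]>60)).astype(np.uint8)
m[:60]=0;m[340:]=0
r=cv2.minAreaRect(cv2.findNonZero(m)); print(r,m.sum())
```

```text
[ 505.04538523 -243.67483762  212.83669842] [ 3.14019686e+00 -1.03277839e-03  1.20585152e+00]
((204.5439453125, 192.38723754882812), (204.76107788085938, 57.61288070678711), 21.286405563354492) 11718
```

View pics/r3.png

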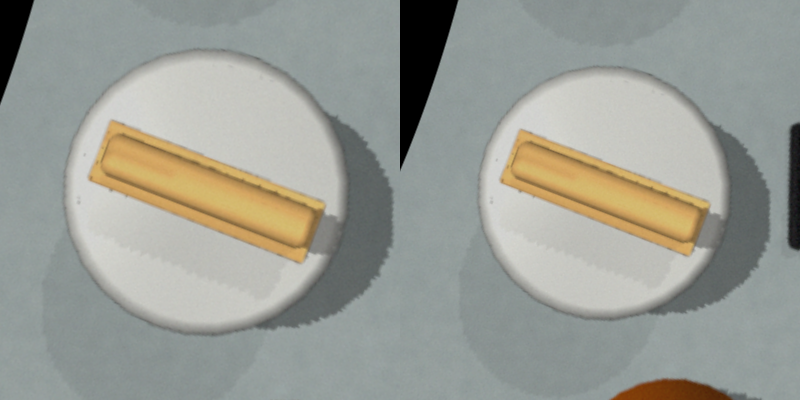

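>>> play_rows:
  series:
    - [7.5, 0.5, 3, 0.4, 0]
    - [7.5, 0.5, 5, 0.4, 0]
    - [7.5, 0.5, 9, 0.4, 0]
    - [7.5, 0.5, 11.4, 0.4, 0]
    - [7.5, 0.5, 11.4, 0.4, 0]
    - [7.5, 0.5, 11.4, 0.4, 0]

```text
clock: 3.3
eef_pos: [535.6, -174.6, 98.7]
tool_rot: [-3.141, -0.001, 1.2]
force: [0.6, -0.1, -0.2]
width: 85.5
```

>>> play_rows:
  series:
    - [0, 0, 0, 0, 0.5]
    - [0, 0, 0, 0, 1]
    - [0, 0, 0, 0, 1]
    - [0, 0, 0, 0, 1]
    - [0, 0, 0, 0, 1]
    - [0, 0, 0, 0, 1]
    - [0, 0, 0, 0, 1]

```text
clock: 4.0
eef_pos: [535.7, -176.8, 98.8]
tool_rot: [3.14, -0.0, 1.197]
force: [1.6, -0.8, 4.9]
width: 14.8
```

Run:
```python
from h import *
import pickle
s=status.read_state(); print(s['eef_pos'],s['tool_rot'],s['force'],s['torque'],s['width'],s['qpos'])
d=snap('wrist','w4')
```

```text
[ 535.65331205 -176.78222654   98.75427834] [ 3.14029133e+00 -4.85658984e-05  1.19726050e+00] [ 1.64463778 -0.76480017  4.90764365] [-0.02572585 -0.01820304  0.00553427] 14.839902832005068 [ 0.06467487  0.72947901  0.32103314  1.88954361 -0.39197852  0.58286592
  0.26619122]
```

View pics/w4.png

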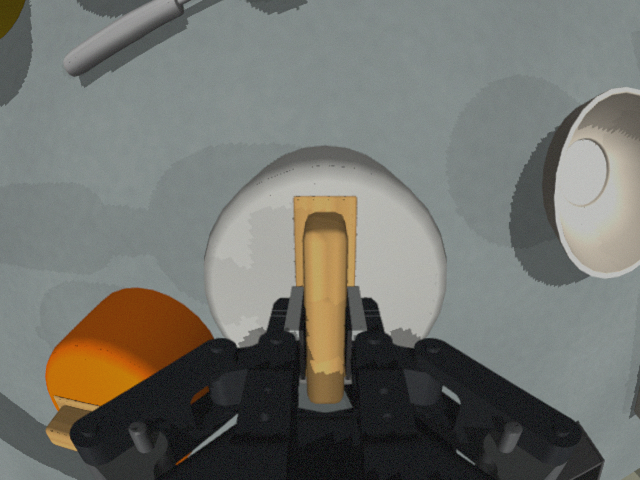

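>>> play_rows:
  series:
    - [0, 0, -2, 0, 1]
    - [0, 0, -6, 0, 1]
    - [0, 0, -10, 0, 1]
    - [0, 0, -14, 0, 1]
    - [0, 0, -14, 0, 1]

```text
clock: 4.55
eef_pos: [537.4, -177.7, 242.6]
tool_rot: [3.133, -0.001, 1.197]
force: [0.4, -0.6, -3.6]
width: 14.9
```

>>> play_rows:
  series:
    - [3, -1.6, 0, 3, 1]
    - [7, -3.8, 0, 6, 1]
    - [11, -6, 0, 9, 1]
    - [15, -8.1, 0, 12, 1]
    - [19, -10.3, 0, 15, 1]
    - [23, -12.5, 0, 18, 1]
    - [25.8, -14, 0, 19.1, 1]
    - [25.8, -14, 0, 19.1, 1]

```text
clock: 5.35
eef_pos: [496.1, 121.4, 236.0]
tool_rot: [-3.136, 0.002, 0.873]
force: [-0.2, 0.6, -4.8]
width: 14.9
```

Run:
```python
from h import *
import pickle
s=status.read_state(); print(s['eef_pos'],s['tool_rot'],s['force'],s['torque'],s['width'],s['qpos'])
d=snap('wrist','w5'); t=snap('top','t5'); pickle.dump((s,d,t),open('w5.pkl','wb'))
cv2.imwrite('pics/c5.png',np.hstack([d['img'],cv2.resize(t['img'][200:340,200:360],(548,480))])[:,:,::-1][::1])
im=cv2.imread('pics/c5.png'); cv2.imwrite('pics/c5.png',cv2.resize(im,None,fx=.67,fy=.67))
```

```text
[496.06547821 121.43178929 235.96620679] [-3.13604542e+00  1.86563748e-03  8.73378457e-01] [-0.21872811  0.5580868  -4.78648684] [ 0.00625794 -0.03216759  0.03854921] 14.935913258048028 [-0.664555    0.49025354  0.54474433  1.91470326 -0.34016565  0.83326723
 -0.63616985]
```

View pics/c5.png

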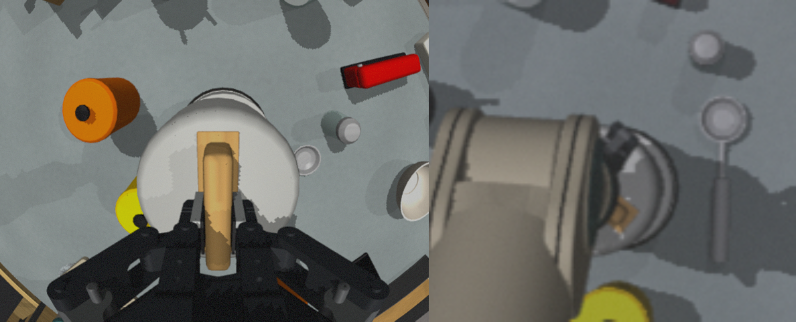

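>>> play_rows:
  series:
    - [0, 0, 0, 0, 1]
    - [0, 0, 0, 0, 1]
    - [0, 0, 0, 0, 1]

```text
clock: 5.75
eef_pos: [498.9, 113.5, 238.2]
tool_rot: [3.142, 0.0, 0.862]
force: [0.7, 0.0, -4.4]
width: 14.9
```

Run:
```python
from h import *
for i in range(3):
    s=status.read_state(); print(s['eef_pos'],s['tool_rot'],s['force'],s['torque'])
```

```text
[498.90360764 113.54544953 238.18726448] [3.14152668e+00 4.23944847e-04 8.61822023e-01] [ 0.6892349   0.0189014  -4.41135605] [-0.00647382  0.00821915  0.00835355]
[498.90360764 113.54544953 238.18726448] [3.14152668e+00 4.23944847e-04 8.61822023e-01] [ 0.6892349   0.0189014  -4.41135605] [-0.00647382  0.00821915  0.00835355]
[498.90360764 113.54544953 238.18726448] [3.14152668e+00 4.23944847e-04 8.61822023e-01] [ 0.6892349   0.0189014  -4.41135605] [-0.00647382  0.00821915  0.00835355]
```

>>> play_rows:
  series:
    - [0, 0, 1.5, 0, 1]
    - [0, 0, 3, 0, 1]
    - [0, 0, 4.5, 0, 1]
    - [0, 0, 5.4, 0, 1]
    - [0, 0, 5.4, 0, 1]
    - [0, 0, 5.4, 0, 1]

```text
clock: 6.35
eef_pos: [499.2, 114.5, 184.6]
tool_rot: [3.141, -0.0, 0.864]
force: [0.4, -0.8, -4.3]
width: 14.4
```

>>> play_rows:
  series:
    - [0, 0, 0.2, 0, 1]
    - [0, 0, 0.4, 0, 1]
    - [0, 0, 0.6, 0, 1]
    - [0, 0, 0.8, 0, 1]
    - [0, 0, 0.8, 0, 1]

```text
clock: 6.85
eef_pos: [498.6, 114.9, 176.1]
tool_rot: [-3.141, 0.0, 0.864]
force: [0.5, 0.1, -4.6]
width: 15.4
```

>>> play_rows:
  series:
    - [0, 0, 0.15, 0, 1]
    - [0, 0, 0.3, 0, 1]
    - [0, 0, 0.4, 0, 1]
    - [0, 0, 0.4, 0, 1]

```text
clock: 7.25
eef_pos: [498.7, 114.9, 172.1]
tool_rot: [-3.141, 0.0, 0.864]
force: [0.2, 0.5, -3.7]
width: 15.3
```

>>> play_rows:
  series:
    - [0, 0, 0.2, 0, 1]
    - [0, 0, 0.4, 0, 1]
    - [0, 0, 0.6, 0, 1]
    - [0, 0, 0.7, 0, 1]
    - [0, 0, 0.7, 0, 1]

```text
clock: 7.75
eef_pos: [498.7, 114.8, 165.1]
tool_rot: [-3.141, 0.0, 0.864]
force: [-0.2, -0.1, -4.2]
width: 15.1
```

>>> play_rows:
  series:
    - [0, 0, 0.1, 0, 1]
    - [0, 0, 0.2, 0, 1]
    - [0, 0, 0.2, 0, 1]

```text
clock: 8.05
eef_pos: [499.1, 114.8, 163.7]
tool_rot: [3.141, -0.001, 0.864]
force: [-0.7, -0.8, 1.1]
width: 15.1
```

>>> play_rows:
  series:
    - [0, 0, 0, 4, 1]
    - [0, 0, 0, 8, 1]
    - [0, 0, 0, 12, 1]
    - [0, 0, 0, 16, 1]
    - [0, 0, 0, 20, 1]
    - [0, 0, 0, 20, 1]

```text
clock: 8.65
eef_pos: [499.2, 115.1, 163.7]
tool_rot: [3.141, -0.001, 0.515]
force: [-0.3, 0.5, 1.6]
width: 15.1
```

```bash
cat > r.py <<'E'
from cell import status
import numpy as np
s=status.read_state(); print(s['clock'],s['eef_pos'].round(1),np.degrees(s['tool_rot']).round(1),s['force'].round(1),s['torque'].round(2),s['width'],s['qpos'].round(2))
E
python3 r.py
```

```text
8.65 [499.2 115.1 163.7] [ 1.80e+02 -1.00e-01  2.95e+01] [-0.3  0.5  1.6] [ 0.1   0.16 -0.2 ] 15.085607174709024 [-0.66  0.61  0.57  1.99 -0.52  0.68 -0.81]
```

>>> play_rows:
  series:
    - [0, 0, 0, 4, 1]
    - [0, 0, 0, 8, 1]
    - [0, 0, 0, 12, 1]
    - [0, 0, 0, 15, 1]
    - [0, 0, 0, 15, 1]

```text
clock: 9.15
eef_pos: [499.3, 115.0, 163.7]
tool_rot: [3.142, -0.001, 0.255]
force: [-0.3, -0.5, 2.6]
width: 14.9
```

```bash
python3 r.py
```

```text
9.15 [499.3 115.  163.7] [ 1.80e+02 -1.00e-01  1.46e+01] [-0.3 -0.5  2.6] [ 0.08  0.08 -0.16] 14.850695098082635 [-0.7   0.63  0.65  1.99 -0.58  0.71 -1.01]
```

>>> play_rows:
  series:
    - [0, 0, 0, 2, 1]
    - [0, 0, 0, 4, 1]
    - [0, 0, 0, 6, 1]
    - [0, 0, 0, 6, 1]

```text
clock: 9.55
eef_pos: [499.2, 114.9, 163.6]
tool_rot: [-3.142, -0.001, 0.147]
force: [-1.4, 0.2, 5.5]
width: 15.1
```

>>> play_rows:
  series:
    - [0, 0, 0, 2, 1]
    - [0, 0, 0, 4, 1]
    - [0, 0, 0, 4, 1]

```text
clock: 9.85
eef_pos: [499.2, 114.8, 163.5]
tool_rot: [3.141, -0.001, 0.076]
force: [0.1, 0.5, 6.0]
width: 14.8
```

```bash
python3 r.py
```

```text
9.85 [499.2 114.8 163.5] [180.   -0.    4.3] [0.1 0.5 6. ] [ 0.11  0.06 -0.02] 14.841454935680204 [-0.73  0.65  0.7   1.99 -0.63  0.73 -1.14]
```

>>> play_rows:
  series:
    - [0, 0, 0, 1, 1]
    - [0, 0, 0, 2, 1]
    - [0, 0, 0, 2, 1]

```text
clock: 10.15
eef_pos: [499.0, 114.7, 163.2]
tool_rot: [3.141, -0.0, 0.042]
force: [1.8, -0.4, 2.7]
width: 15.0
```

```bash
python3 r.py
```

```text
10.15 [499.  114.7 163.2] [180.   -0.    2.4] [ 1.8 -0.4  2.7] [-0.11 -0.16  0.02] 14.96888018813918 [-0.74  0.65  0.71  1.99 -0.64  0.73 -1.17]
```

>>> play_rows:
  series:
    - [0, 0, 0, 1, 1]
    - [0, 0, 0, 2, 1]
    - [0, 0, 0, 2, 1]

```text
clock: 10.45
eef_pos: [497.8, 115.2, 162.5]
tool_rot: [-3.142, 0.002, 0.008]
force: [0.4, 0.5, -3.9]
width: 15.1
```

```bash
python3 r.py
```

```text
10.45 [497.8 115.2 162.5] [-1.8e+02  1.0e-01  5.0e-01] [ 0.4  0.5 -3.9] [ 0.05 -0.09 -0.05] 15.052613414912319 [-0.74  0.66  0.72  1.99 -0.64  0.73 -1.19]
```

>>> play_rows:
  series:
    - [0, 0, 0.1, 0, 1]
    - [0, 0, 0.2, 0, 1]
    - [0, 0, 0.3, 0, 1]
    - [0, 0, 0.35, 0, 1]
    - [0, 0, 0.35, 0, 1]

```text
clock: 10.95
eef_pos: [498.7, 114.8, 159.7]
tool_rot: [3.142, 0.0, 0.009]
force: [0.3, -0.6, -3.6]
width: 14.7
```

```bash
python3 r.py
```

```text
10.95 [498.7 114.8 159.7] [180.    0.    0.5] [ 0.3 -0.6 -3.6] [-0.01 -0.01 -0.02] 14.734599927409894 [-0.74  0.66  0.71  2.   -0.65  0.73 -1.19]
```

>>> play_rows:
  series:
    - [0, 0, 0.1, 0, 1]
    - [0, 0, 0.15, 0, 1]
    - [0, 0, 0.15, 0, 1]

```text
clock: 11.25
eef_pos: [498.9, 114.6, 158.7]
tool_rot: [-3.141, -0.0, 0.009]
force: [-1.6, -1.0, 2.5]
width: 14.7
```

```bash
python3 r.py
```

```text
11.25 [498.9 114.6 158.7] [-180.    -0.     0.5] [-1.6 -1.   2.5] [-0.06  0.33  0.04] 14.655242776118309 [-0.74  0.66  0.71  2.   -0.65  0.72 -1.18]
```

>>> play_rows:
  series:
    - [0, 0, 0, 1, 1]
    - [0, 0, 0, 2, 1]
    - [0, 0, 0, 2, 1]

```text
clock: 11.55
eef_pos: [499.3, 114.9, 158.7]
tool_rot: [-3.141, -0.001, -0.026]
force: [-0.8, -0.6, 4.9]
width: 15.1
```

```bash
python3 r.py
```

```text
11.55 [499.3 114.9 158.7] [-1.8e+02 -1.0e-01 -1.5e+00] [-0.8 -0.6  4.9] [0.01 0.31 0.29] 15.06179096969211 [-0.74  0.66  0.72  2.   -0.66  0.73 -1.21]
```

>>> play_rows:
  series:
    - [0, 0, 0, 0, 0.8]
    - [0, 0, 0, 0, 0.5]
    - [0, 0, 0, 0, 0]
    - [0, 0, 0, 0, 0]
    - [0, 0, 0, 0, 0]

```text
clock: 12.05
eef_pos: [498.9, 114.9, 158.2]
tool_rot: [3.142, -0.0, -0.026]
force: [-0.3, 0.1, -0.9]
width: 74.1
```

>>> play_rows:
  series:
    - [0, 0, -3, 0, 0]
    - [0, 0, -7, 0, 0]
    - [-3, 0, -10, 0, 0]
    - [-7, 0, -10, 0, 0]
    - [-7, 0, -10, 0, 0]
    - [-7, 0, -10, 0, 0]

```text
clock: 12.65
eef_pos: [428.4, 117.2, 258.5]
tool_rot: [-3.14, -0.0, -0.025]
force: [1.2, -0.2, -0.3]
width: 85.4
```

```bash
python3 r.py
python3 - <<'E'
from h import *
import pickle
s=status.read_state(); d=snap('wrist','w6'); t=snap('side','s6'); pickle.dump((s,d,t),open('w6.pkl','wb'))
c=(499.8,115.2)
a=rect(d,s,c,142,80); b=cv2.resize(t['img'][190:300,215:325],(400,400),interpolation=2)
cv2.imwrite('pics/c6.png',np.hstack([a,b])[:,:,::-1])
E
```

```text
12.65 [428.4 117.2 258.5] [-179.9   -0.    -1.4] [ 1.2 -0.2 -0.3] [0.02 0.   0.02] 85.38646793491513 [-0.97  0.44  0.91  2.06 -0.46  0.86 -1.39]
```

View pics/c6.png

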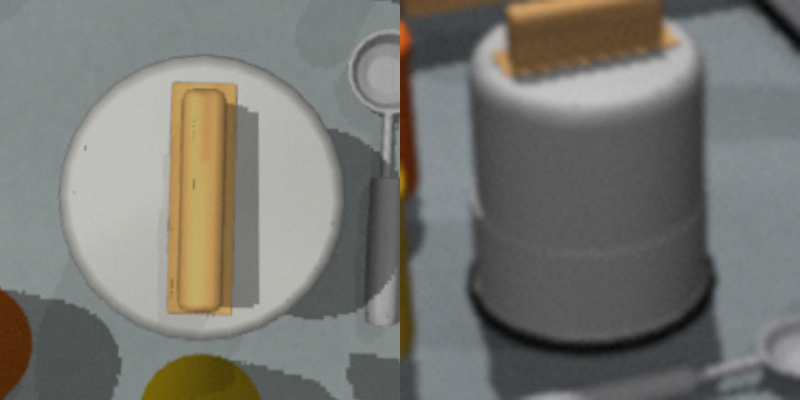

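```bash
python3 -c "
from cell import order; print(order.finish_job())"
```

```text
the job is handed in; nothing more can be done
None
```

The lunch jar is closed: the cover is home on the base around the pot and let go. I handed the job in at about 13 s of the 54 s allowed; no verdict was reported.

- **Locating:** The wrist camera put the jar's axis at (499.8, 115.2) mm, with the lug gaps at 49.5° (repeating every 120°). I gripped the cover by its bar and lowered it at a yaw of 49.4°. The bar's two ends look alike, so which gap alignment was right was a guess. The tabs fell straight through, which confirmed it.
- **Turning:** I felt the ledge with the tool at 163.7 mm. The cover went free after about 49° clockwise and came down on the shoulder at 158.7 mm, against an expected 158.8 mm. I then turned it about 2° more before opening the gripper.
- **Forces:** Wrist force readings at the end of each move stayed at or below about 6 N and moments at or below about 0.35 N m.
- **Last checks:** After release, the wrist view showed the cover centred on the jar to about 1 mm. The side view showed the rim flush and level, and the gripper was clear. The spoon and the yellow and orange look-alikes showed no sign of having moved in the parts I could see.
- **Not checked:** I did not turn all the way to the hard stop. The moment after the last 2° read +0.29 N m, a different sign from the earlier turning readings, and I did not look into it. I could not see the pot under the cover, and I did not re-measure the other things on the desk.

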